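# Knock the winter stoppers out of the pipe stubs

## Robot

A 6-joint arm with a two-finger parallel gripper is mounted at the origin on the work surface. World frame = base frame: x ahead of the robot, y to its left, z up, the work surface at z = 0. Lengths are in mm, angles in rad, forces in N, time in s.
With the tool pointing down it reaches from about 350 to 975 mm from the base axis. Payload 7.1 kg.
Tool frame: the origin (TCP) lies at the very end of the fingers, on their centre line; the grasp point (between the pads) lies 19 mm behind it (ctrl.grasp_offset is the distance from the TCP to the grasp point, in mm); z points along the fingers, y is the line along which they close (so a half turn about z gives the same grasp; the last joint's range is limited). The gripper opens to 88 mm and grips with 3 to 60 N. Pads are 20 mm wide; open, the fingers measure 115 mm over their backs; the gripper's body (75 mm by 178 mm) begins 61 mm behind the grasp point.
Start: joints at [-0.019, 0.423, 1.63, -0, 1.089, -0.019], TCP at [624.984, 0.026, 222.675] pointing down, gripper open.
Joint ranges: [-3, 3], [-0.9, 2.11], [0.09, 2.58], [-1.31, 4.45], [0.11, 2.69], [-2.54, 2.54]. Speed limits (rad/s): [2.39, 2.39, 3.01, 3.14, 3.14, 3.14].

## Interface

Orientations are given as a rotation vector (axis times angle).
In Python, from workcell import ctrl, viewer, ticket, models gives the robot as it stands.
- The arm moves only by the tool play_rows, never from a script. Its arguments are lists of equal length, an entry for each row: "dp": the shift along the world's x, y, z in mm, a list of three; "yaw": the turn about the world's z in degrees. In form: {"dp": [[tx, ty, tz], ...], "yaw": [yaw, ...]}. A call has 1 to 8 rows; each row shifts and turns the commanded pose from where the row before left it; what a row does not reach is not made up. A row lasts 1/12 s, in which the tool goes at most 41.7 mm and 7.16 degrees, less where a joint would pass 70% of its speed; a pose out of reach is approached as far as the arm can. A call is refused whole if a number of a shift passes 41.7 or a number of a turn 7.16, either way. A call with a gripper value outside its range is refused whole. "gripper" is the closure, from 0 (fully open) to 1 (shut), set as the call begins (left out, the last holds). The fingers move at their own pace and stop on an object; the grip force is fixed at half the most. Time passes only in rows, so rows that do not move let the fingers close. It gives the time, the measured TCP pose, the force, the opening and the grip force at its end, in the units of the state.
- ctrl.get_obs(): the state, without advancing time (a new reading comes with each control period).
- viewer.get_image(name): name is "scene" or "side" or "wrist"; returns a dict with "pixels" (384x512x3 uint8, red, green, blue), "range_z" (384x512 float32, mm along the optical axis (not along the pixel's ray), 0 where there is no reading), "fx", "fy", "cx", "cy" (pixels), "T" (4x4, takes a point from camera to world coordinates); the wrist camera has in their place "hand_eye" (4x4, takes a point from camera to tool coordinates, whose origin is the TCP and whose axes are the flange's). Camera axes: x right, y up, looking along -z (the intrinsics and any distortion apply to the point x, -y, -z); pixel columns grow to the right and rows downward; lengths in mm; the calibration is good to about 2 mm. The wrist camera is an equidistant fisheye: a pixel r from the principal point sees the ray r / f radians off the axis. A picture is of the moment at which its call begins: read the wrist's pose just before it.
- ticket.close_job(): hands the job in; it is judged then, once.
Trained networks look in a picture, given as the dict that the camera call returned (one of the last four; its "shot" number tells which), for a name from the list of things; names that differ only in an ending like _2 or _b are one class to them, and where a whole thing is asked for, a point or a joint stands for the part that bears it (a point fixed in the world has none). Each returns a list of dicts, best first, with "conf" (0 to 1); they miss things now and then, are a little off and sometimes report something else, mostly with a low value. They report only what shows in the picture. A call takes as long as a camera call. They do not tell look-alikes from the thing itself.
- models.look_for(picture, name): "bbox" ([centre column, centre row, width, height] in pixels, round what is visible of it).
- models.landmark_of(picture, name): "location" ([column, row] in pixels: a listed point, or the origin of a listed thing).
The state is a dict: "t": time; "qpos": joint angles; "qvel": joint speeds; "joint_torque": joint torques, N m; "ee_pos": TCP position; "orientation": TCP orientation; "ft_force": force on the tool from outside, world axes, zero at the start; "moment": the same for the moment, N m; "width": finger opening in mm; "grasp_force": force on a finger pad.
Only numpy, scipy, OpenCV 4.12 (cv2) and the standard library are available. Lean on these libraries where they do the work, as an engineer would, in place of code of your own. Each camera call takes 0.05 s, during which the arm holds its last target. There are 200 camera calls.

## Task

Two or three of the pipe stubs on the plywood box still have a cork stopper stuck in them: press the drawer underneath shut on its push-push catch, find which stubs are blocked, and use the dowel to push every stopper down and out of its stub into the drawer. Then press the drawer front in and let it spring out, move all the stoppers into the blue seed tray, and leave the drawer shut on its catch and the dowel standing back in its block. The catch does not always change over at the first try, so check the drawer after each press, and leave everything else where it is.

Things in the scene. Friction and masses are not known exactly. Their poses are not given: they have to be found in the camera images.
- stub_box: plywood box fixed to the bench, 92 mm deep (its x) by 286 mm wide (its y); its deck is 70 mm above the bench. Three upright white plastic pipe stubs stand in a row along y through the deck, 65 mm apart. Under them slides a shallow drawer. Origin: on the bench under the middle stub; its x points from the drawer front into the box (the way the drawer is pushed shut), z up
- stub1_mouth (a point): centre of the top mouth of the stub at y = -65 mm of stub_box: an upright pipe, 37 mm outside, 29 mm bore, mouth 105 mm and open lower end 46 mm above the bench. Two sprung balls in the bore, 58 mm above the bench, leave 22 mm between them; they grip a stopper until it is pushed right past them
- stopper1: cork stopper, cylinder 26 mm diameter, 30 mm long, 30 g; origin at the centre of its lower end, z along its axis. May be absent. If present it starts stuck in stub 1, top 12 to 15 mm below the mouth; a push of about 10 N moves it. With its top below the balls (dowel tip 50 mm above the bench) it drops upright into the shut drawer; if that is out, it drops behind it, out of reach
- stub2_mouth (a point): centre of the top mouth of the middle stub: an upright pipe, 37 mm outside, 29 mm bore, mouth 105 mm and open lower end 46 mm above the bench. Two sprung balls in the bore, 58 mm above the bench, leave 22 mm between them; they grip a stopper until it is pushed right past them
- stopper2: cork stopper, cylinder 26 mm diameter, 30 mm long, 30 g; origin at the centre of its lower end, z along its axis. May be absent. If present it starts stuck in stub 2, top 12 to 15 mm below the mouth; a push of about 10 N moves it. With its top below the balls (dowel tip 50 mm above the bench) it drops upright into the shut drawer; if that is out, it drops behind it, out of reach
- stub3_mouth (a point): centre of the top mouth of the stub at y = +65 mm of stub_box: an upright pipe, 37 mm outside, 29 mm bore, mouth 105 mm and open lower end 46 mm above the bench. Two sprung balls in the bore, 58 mm above the bench, leave 22 mm between them; they grip a stopper until it is pushed right past them
- stopper3: cork stopper, cylinder 26 mm diameter, 30 mm long, 30 g; origin at the centre of its lower end, z along its axis. May be absent. If present it starts stuck in stub 3, top 12 to 15 mm below the mouth; a push of about 10 N moves it. With its top below the balls (dowel tip 50 mm above the bench) it drops upright into the shut drawer; if that is out, it drops behind it, out of reach
- drawer (a joint): drawer travel (m): about 0.001 shut on its push-push catch, 0.08 to 0.095 out (to -x of stub_box), -0.010 end stop. Pushing it in takes 2.5 N (out) to 8 N (shut) plus 30 N per m/s. Pushed firmly (15 to 20 N) to about -0.009 and let go it changes over: from out it stays shut, from shut it springs out to 0.082 in some 2 s; pushed less far it returns to what it was. It starts out
- drawer_front (a point): middle of the drawer's outer front face, 30 mm above the bench; the front panel is 276 mm wide and reaches from 4 to 46 mm above the bench; the face looks along -x of stub_box and moves with the drawer
- drawer_floor (a point): middle of the drawer's inner floor, 10 mm above the bench, below the middle stub when shut; inside 73 mm (x) by 234 mm (y), side and back walls reach 30 mm above the bench; moves with the drawer, axes as stub_box
- dowel: plain round wooden dowel, 16 mm diameter, 145 mm long, 60 g, standing upright in the hole of dowel_block; origin at the centre of its lower end, z along its axis
- dowel_block: dark wooden block fixed to the bench, 90 x 90 mm, 50 mm high, with a 22 mm square hole from its top down to 8 mm above the bench; origin on the bench under the hole's centre
- seed_tray: blue hard silicone seed tray, open on top, 150 mm (x) by 120 mm (y), 40 mm high, walls and floor 4 mm, 350 g, loose; origin at the centre of its underside
- jug: bystander: stainless steel measuring jug, 90 mm across, 125 mm tall, wire-like handle at its side
- torch: bystander: yellow plastic torch with press button, lying, 155 mm long, about 52 mm high
- plant_pot: bystander: small terracotta pot, 80 mm across, 70 mm tall
- feed_bottle: bystander: green bottle, 64 mm across, 170 mm tall
- dibber: bystander: pointed wooden dibber, lying, 165 mm long, 28 mm thick
Not all that is in view belongs to the job. What is shaped like the dowel but green is not meant. What is shaped like the dowel_block but yellow is not meant.

How it is judged:
By the outcome, as a careful person would: the job done as asked, in the order asked, and still so for the second after the job is handed in, with the robot touching nothing.
Of stopper1, stopper2, stopper3 only 2 to 3 are there at a start; the rules pass over those that are not, and their reading is None.
At some moment in a run one of seed_tray may be knocked a few centimetres aside while the robot is not near it.
It also fails if it takes over 210 s, if anything falls off the work surface, if the arm or the gripper's body presses on something with over 40 N, if the wrist force passes 120 N, or if a joint passes its speed limit or range.

## Working session

There is one attempt and no reset: what is moved stays moved. The work goes in short steps, Python scripts to look and compute and a tool call to move; the robot and the scene stay as the last step left them, time stands still between calls to the robot, and variables do not carry over. Pictures are saved under pics/ and viewed, at most 14 in all, crops included, and the job is handed in when it is done.

Besides the shell and the picture viewer there is one more tool, called after ">>>" as a command line: name --pt "numbers of a row" for each row, then --argument value for the rest. play_rows: Moves the arm, as the interface text tells. Its arguments: {"type":"object","properties":{"dp":{"type":"array"},"yaw":{"type":"array"},"gripper":{"type":"number"}},"required":["dp","yaw"]}

```bash
mkdir -p pics; ls; cat > h.py <<'E'
import numpy as np, cv2
from workcell import ctrl, viewer, ticket, models
from scipy.spatial.transform import Rotation as R
def pose():
    o=ctrl.get_obs(); T=np.eye(4); T[:3,:3]=R.from_rotvec(np.array(o['orientation'],float)).as_matrix(); T[:3,3]=o['ee_pos']; return T
def shot(name):
    P=pose(); im=viewer.get_image(name); im['W']=P@np.array(im['hand_eye']) if name=='wrist' else np.array(im['T']); im['name']=name; return im
def ray(im,u,v):
    if im['name']=='wrist':
        dx=(u-im['cx'])/im['fx']; dy=(v-im['cy'])/im['fy']; r=np.hypot(dx,dy); s=np.sin(r)/r if r>1e-9 else 1
        d=np.array([dx*s,-dy*s,-np.cos(r)])
    else: d=np.array([(u-im['cx'])/im['fx'],-(v-im['cy'])/im['fy'],-1.])
    return im['W'][:3,3],im['W'][:3,:3]@d
def atz(im,u,v,z):
    o,d=ray(im,u,v); return o+d*(z-o[2])/d[2]
def atd(im,u,v):
    o,d=ray(im,u,v); dz=im['range_z'][int(round(v)),int(round(u))]
    c=np.linalg.inv(im['W'][:3,:3])@d; return o+d*dz/(-c[2])
def cloud(im):
    h,w=im['range_z'].shape; v,u=np.mgrid[:h,:w].astype(float)
    if im['name']=='wrist':
        dx=(u-im['cx'])/im['fx']; dy=(v-im['cy'])/im['fy']; r=np.hypot(dx,dy)+1e-9; t=np.tan(r)/r; d=np.stack([dx*t,-dy*t,-np.ones_like(u)],-1)
    else: d=np.stack([(u-im['cx'])/im['fx'],-(v-im['cy'])/im['fy'],-np.ones_like(u)],-1)
    return (d*im['range_z'][...,None])@im['W'][:3,:3].T+im['W'][:3,3]
def proj(im,p):
    c=np.linalg.inv(im['W'])@np.r_[p,1]; x,y,z=c[0],-c[1],-c[2]
    if im['name']=='wrist':
        r=np.arctan2(np.hypot(x,y),z); k=r/np.hypot(x,y); return im['cx']+im['fx']*x*k, im['cy']+im['fy']*y*k
    return im['cx']+im['fx']*x/z, im['cy']+im['fy']*y/z
def save(im,n,crop=None,s=1):
    a=im['pixels'][...,::-1]
    if crop: a=a[crop[1]:crop[3],crop[0]:crop[2]]
    cv2.imwrite('pics/'+n+'.png',cv2.resize(a,None,fx=s,fy=s,interpolation=cv2.INTER_CUBIC))
E
cat > look.py <<'E'
from h import *
ims=[shot('scene'),shot('side')]
cv2.imwrite('pics/a.png',np.vstack([cv2.resize(i['pixels'][...,::-1],(400,300)) for i in ims]))
save(ims[0],'scene',s=1.5);save(ims[1],'side',s=1.5)
for im in ims:
  print(im['name'],im['W'][:3,3].round())
  for n in ['stub1_mouth','stub2_mouth','stub3_mouth','drawer_front','drawer_floor','dowel','dowel_block','seed_tray','stopper1','jug','torch','plant_pot','feed_bottle','dibber']:
    L=models.landmark_of(im,n)[:3]; B=models.look_for(im,n)[:2]
    print(n,[(np.round(l['location']).tolist(),round(l['conf'],2),atz(im,*l['location'],{'stub':105,'draw':30,'seed':0,'dowe':0}.get(n[:4],0)).round().tolist()[:2]) for l in L],[(np.round(b['bbox']).tolist(),round(b['conf'],2)) for b in B])
E
python3 look.py
```

```text
pics
scene [1027. -520. 1183.]
stub1_mouth [([257.0, 258.0], 0.79, [698.0, -95.0]), ([265.0, 245.0], 0.47, [691.0, -49.0]), ([233.0, 327.0], 0.32, [778.0, -275.0])] [([253.0, 251.0, 106.0, 109.0], 0.95)]
stub2_mouth [([270.0, 240.0], 0.73, [689.0, -30.0])] [([256.0, 249.0, 109.0, 106.0], 0.63)]
stub3_mouth [([282.0, 222.0], 0.84, [677.0, 41.0]), ([152.0, 236.0], 0.66, [435.0, -238.0])] [([252.0, 248.0, 111.0, 110.0], 0.62), ([189.0, 339.0, 27.0, 39.0], 0.61)]
drawer_front [([226.0, 227.0], 0.85, [539.0, -48.0])] [([236.0, 234.0, 76.0, 80.0], 0.61), ([257.0, 258.0, 9.0, 7.0], 0.44)]
drawer_floor [([245.0, 240.0], 0.81, [612.0, -44.0])] [([236.0, 237.0, 77.0, 77.0], 0.57)]
dowel [([302.0, 126.0], 0.54, [440.0, 461.0]), ([288.0, 146.0], 0.5, [462.0, 354.0])] [([305.0, 117.0, 8.0, 32.0], 0.68)]
dowel_block [([288.0, 146.0], 0.64, [460.0, 354.0]), ([291.0, 108.0], 0.42, [352.0, 511.0])] [([293.0, 144.0, 30.0, 31.0], 0.97), ([298.0, 105.0, 20.0, 29.0], 0.65)]
seed_tray [([138.0, 294.0], 0.95, [491.0, -361.0]), ([288.0, 146.0], 0.73, [462.0, 355.0]), ([227.0, 227.0], 0.55, [529.0, -35.0])] 
[... 1458 characters left out ...]
[366.0, 502.0]), ([264.0, 292.0], 0.55, [474.0, 356.0])] [([269.0, 286.0, 48.0, 49.0], 0.92), ([302.0, 338.0, 52.0, 59.0], 0.78)]
seed_tray [([293.0, 156.0], 0.82, [497.0, -371.0])] [([294.0, 156.0, 42.0, 31.0], 0.59)]
stopper1 [] []
jug [([174.0, 277.0], 0.74, [716.0, 354.0])] [([171.0, 261.0, 41.0, 59.0], 0.72)]
torch [([313.0, 258.0], 0.73, [365.0, 204.0])] [([323.0, 249.0, 56.0, 29.0], 0.96)]
plant_pot [([223.0, 164.0], 0.77, [744.0, -247.0])] [([221.0, 153.0, 24.0, 16.0], 0.87)]
feed_bottle [([241.0, 153.0], 0.92, [700.0, -351.0])] [([241.0, 137.0, 18.0, 41.0], 0.74), ([231.0, 192.0, 75.0, 64.0], 0.27)]
dibber [([320.0, 181.0], 0.6, [377.0, -208.0])] [([319.0, 179.0, 41.0, 22.0], 0.63)]
```

View pics/scene.png

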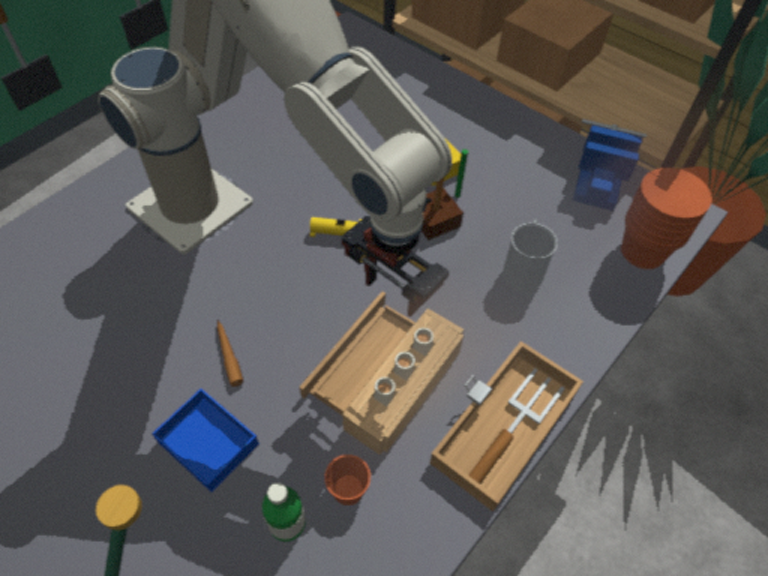

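View pics/side.png

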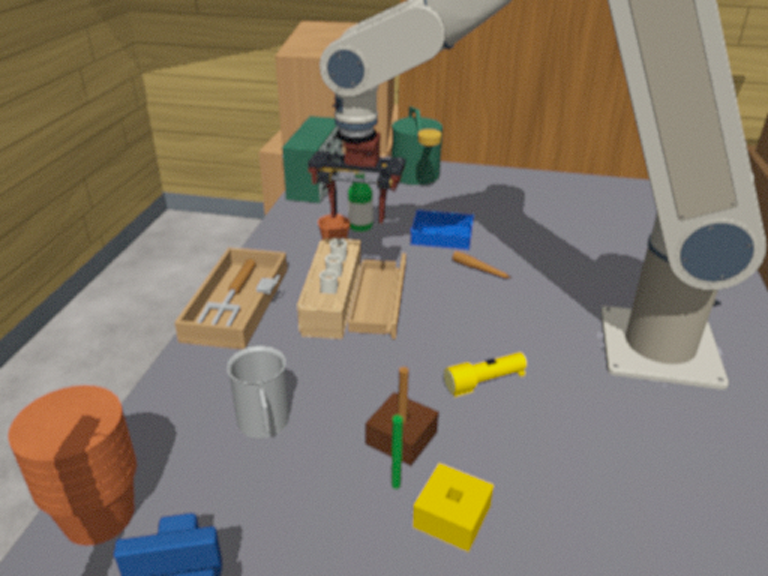

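Scene (768 px view): the drawer box is at (385,370) with its drawer out towards the robot, and the blue tray is at (205,440). In the side view the brown dowel at (404,385) stands in the dark block at (402,428). The look-alikes are the green rod at (397,450) and the yellow block at (453,508), and I'll use neither. Next I'll measure closely with depth and the wrist camera.

```bash
cat > m1.py <<'E'
from h import *
im=shot('wrist'); save(im,'w1',s=1.5)
o=ctrl.get_obs(); print(o['orientation'],o['width'])
sc=shot('scene'); sd=shot('side')
C=np.vstack([cloud(i)[i['range_z']>0] for i in (sc,)]); 
for nm,i in (('scene',sc),('side',sd),('wrist',im)):
    C=cloud(i)[i['range_z']>0]
    m=(C[:,0]>600)&(C[:,0]<780)&(abs(C[:,1]+30)<180)&(C[:,2]>64)&(C[:,2]<76)
    if m.sum()>20:
        r=cv2.minAreaRect(C[m][:,:2].astype(np.float32)); print(nm,'deck',m.sum(),C[m].mean(0).round(1),np.round(r[0],1),np.round(r[1],1),r[2])
    m=(C[:,0]>600)&(C[:,0]<780)&(abs(C[:,1]+30)<150)&(C[:,2]>99)&(C[:,2]<110)
    P=C[m]; print('tops',m.sum())
    if m.sum()>10:
        _,lab,cen=cv2.kmeans(P[:,:2].astype(np.float32),3,None,(3,50,.1),10,cv2.KMEANS_PP_CENTERS)
        for k in range(3): print(cv2.minEnclosingCircle(P[lab[:,0]==k][:,:2].astype(np.float32)))
    # dowel top
    m=(abs(C[:,0]-470)<80)&(abs(C[:,1]-360)<80)&(C[:,2]>60)&(C[:,2]<200)
    if m.sum(): print('dowel',m.sum(),C[m].mean(0).round(1),C[m][:,2].max())
    m=(abs(C[:,0]-470)<80)&(abs(C[:,1]-360)<80)&(C[:,2]>44)&(C[:,2]<54)
    if m.sum(): r=cv2.minAreaRect(C[m][:,:2].astype(np.float32)); print('block',m.sum(),C[m].mean(0).round(1),r)
E
python3 m1.py
```

```text
[-2.22142400e+00 -2.22140207e+00  1.11323940e-06] 87.81659323577011
scene deck 2397 [699.6 -40.6  69.8] [695.  -28.3] [ 94.1 288. ] 5.98560905456543
tops 200
((680.5228271484375, 33.579917907714844), 19.291728973388672)
((693.485107421875, -93.94857788085938), 19.979467391967773)
((686.64306640625, -30.29682731628418), 19.989347457885742)
dowel 83 [470.  348.1 103.6] 146.89383301779458
block 352 [480.8 350.8  49.3] ((468.0475769042969, 351.37750244140625), (90.82935333251953, 93.49028015136719), 69.29179382324219)
side deck 1010 [688.6   5.1  68.8] [694.4 -45.8] [ 94.  333.8] 5.592354774475098
tops 129
((681.6920166015625, -25.095632553100586), 20.77242088317871)
((676.4667358398438, 37.77359390258789), 20.54317283630371)
((689.1730346679688, -91.49850463867188), 20.320072174072266)
dowel 207 [465.2 359.9 110.1] 154.56872674727106
block 769 [464.2 358.6  48.6] ((466.14813232421875, 354.8432922363281), (94.6634750366211, 92.33891296386719), 68.89595794677734)
wrist deck 12203 [686.3  13.3  69.5] [694.1 -27.4] [ 93.5 287.5] 5.577315330505371
tops 1076
((686.0845947265625, -27.4033203125), 18.445552825927734)
((692.6751708984375, -82.30975341796875), 15.657103538513184)
((679.680419921875, 37.21834182739258), 18.732236862182617)
```

View pics/w1.png

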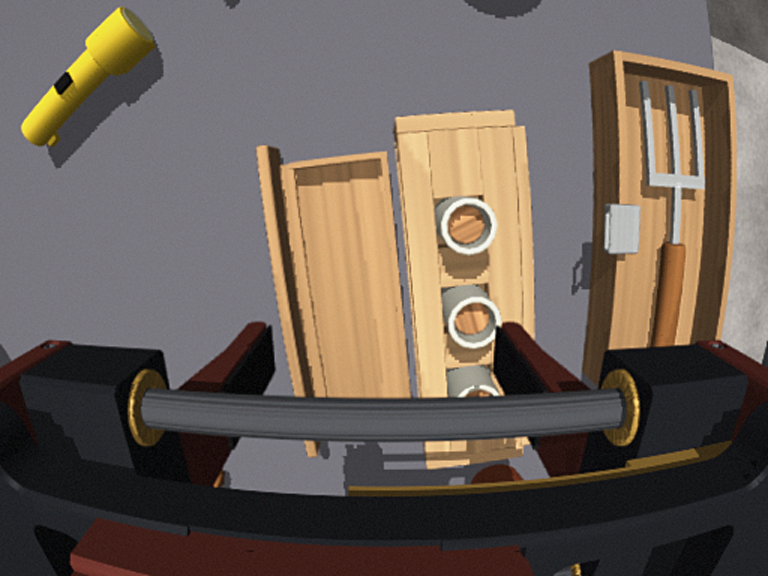

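Wrist view: stubs 3 (467,225) and 2 (471,318) seem to have cork-coloured insides. Stub 1 (478,395) is mostly hidden. I'll check the depths next.

```bash
cat > m2.py <<'E'
from h import *
im=shot('wrist'); C=cloud(im); ok=im['range_z']>0
print('camera in tool',np.array(im['hand_eye'])[:3,3].round(1))
th=np.radians(5.65); X=np.array([np.cos(th),np.sin(th)]); Y=np.array([-X[1],X[0]]); O=np.array([686.1,-27.6])
bx=(C[...,:2]-O)@X; by=(C[...,:2]-O)@Y; z=C[...,2]
for k,y in ((1,-65),(2,0),(3,65)):
    m=ok&(np.hypot(bx,by-y)<12); print('stub',k,m.sum(),np.percentile(z[m],[5,25,50,75,95]).round(1) if m.sum() else '')
m=ok&(abs(z-46)<3)&(bx<-60)&(abs(by)<140); print('front top',m.sum(),np.percentile(bx[m],[1,50,99]).round(1),np.percentile(by[m],[1,99]).round(1))
# fit
p=cv2.fitLine(C[m][:,:2].astype(np.float32),cv2.DIST_L2,0,.01,.01).ravel();print(np.degrees(np.arctan2(p[1],p[0])))
E
python3 m2.py
```

```text
camera in tool [  66.2    0.  -161.5]
stub 1 57 [91.2 91.7 92.2 92.6 93.3]
stub 2 434 [ 91.   91.8  92.4  93.1 326.4]
stub 3 4395 [ 91.9 314.5 324.  326.4 339.2]
front top 1427 [-146.5 -141.  -136.3] [-134.   134.9]
-84.14097
```

>>> play_rows --pt "-20 -7.6 0" --pt "-20 -7.6 0" --pt "-20 -7.6 0" --pt "-20 -7.6 0" --pt "-20 -7.6 0" --pt "-23 -7.8 0" --pt "0 0 0" --pt "0 0 0" --yaw '[6.83,6.83,6.83,6.83,6.83,6.83,6.83,6.83]' --gripper 1

```text
t: 3.77
ee_pos: [500.8, -46.1, 222.9]
orientation: [-0.947, -2.996, 0.0]
ft_force: [0.3, -0.3, 0.5]
width: 37.9
grasp_force: 0.0
```

>>> play_rows --pt "0 0 -20" --pt "0 0 -30" --pt "0 0 -30" --pt "0 0 -30" --pt "0 0 -30" --pt "0 0 -30" --pt "0 0 -20" --pt "0 0 0" --yaw '[6.83,6.83,6.83,6.83,6.83,6.83,0,0]'

```text
t: 4.43
ee_pos: [499.4, -45.5, 29.3]
orientation: [0.154, -3.131, -0.002]
ft_force: [-0.1, 0.0, 0.5]
width: 0.4
grasp_force: 0.0
```

>>> play_rows --pt "12.9 1.28 0" --pt "12.9 1.28 0" --pt "10 1 0" --pt "10 1 0" --pt "10 1 0" --pt "10 1 0" --pt "10 1 0" --pt "10 1 0" --yaw '[0,0,0,0,0,0,0,0]'

```text
t: 5.1
ee_pos: [585.7, -37.2, 33.3]
orientation: [0.153, -3.133, -0.0]
ft_force: [-9.6, -2.2, 5.2]
width: 0.6
grasp_force: 4.7
```

>>> play_rows --pt "10 1 0" --pt "8 0.8 0" --pt "5 0.5 0" --pt "0 0 0" --pt "0 0 0" --yaw '[0,0,0,0,0]'

```text
t: 5.52
ee_pos: [609.9, -34.8, 33.4]
orientation: [0.153, -3.136, -0.0]
ft_force: [-5.4, -0.1, 1.8]
width: 0.5
grasp_force: 2.5
```

>>> play_rows --pt "4 0.4 0" --pt "4 0.4 0" --pt "0 0 0" --pt "0 0 0" --yaw '[0,0,0,0]'

```text
t: 5.85
ee_pos: [617.7, -34.0, 33.3]
orientation: [0.153, -3.136, -0.0]
ft_force: [-5.8, 1.0, 2.9]
width: 0.4
grasp_force: 2.8
```

>>> play_rows --pt "4 0.4 0" --pt "0 0 0" --pt "0 0 0" --yaw '[0,0,0]'

```text
t: 6.1
ee_pos: [621.5, -33.6, 33.2]
orientation: [0.153, -3.135, -0.001]
ft_force: [-6.2, 0.5, 2.1]
width: 0.0
grasp_force: 3.1
```

>>> play_rows --pt "4 0.4 0" --pt "2 0.2 0" --pt "0 0 0" --yaw '[0,0,0]'

```text
t: 6.35
ee_pos: [625.3, -33.2, 33.2]
orientation: [0.153, -3.13, -0.001]
ft_force: [-12.9, -1.2, 9.3]
width: 0.5
grasp_force: 6.8
```

>>> play_rows --pt "3 0.3 0" --pt "0 0 0" --yaw '[0,0]'

```text
t: 6.52
ee_pos: [625.3, -33.1, 33.1]
orientation: [0.153, -3.124, -0.001]
ft_force: [-23.0, -2.9, 18.3]
width: 0.4
grasp_force: 11.7
```

>>> play_rows --pt "2 0.2 0" --pt "0 0 0" --yaw '[0,0]'

```text
t: 6.68
ee_pos: [625.3, -33.1, 33.1]
orientation: [0.153, -3.12, -0.001]
ft_force: [-28.7, -3.5, 24.1]
width: 0.7
grasp_force: 14.8
```

>>> play_rows --pt "-8 -0.8 0" --pt "-15 -1.5 0" --pt "-25 -2.5 0" --pt "-25 -2.5 0" --pt "0 0 40" --pt "0 0 40" --pt "0 0 40" --pt "0 0 40" --yaw '[0,0,0,0,0,0,0,0]'

```text
t: 7.35
ee_pos: [561.3, -40.0, 195.7]
orientation: [-0.153, 3.135, -0.0]
ft_force: [1.2, 1.4, -0.3]
width: 0.5
grasp_force: 0.0
```

>>> play_rows --pt "0 0 40" --pt "0 0 40" --pt "0 0 40" --pt "0 0 0" --pt "0 0 0" --yaw '[0,0,0,0,0]' --gripper 0

```text
t: 7.77
ee_pos: [562.7, -40.0, 316.8]
orientation: [-0.153, 3.129, -0.002]
ft_force: [-0.6, 0.8, -0.3]
width: 30.4
grasp_force: 0.0
```

```bash
cat > dr.py <<'E'
from h import *
import sys
src=sys.argv[1] if len(sys.argv)>1 else 'wrist'
im=shot(src); C=cloud(im); ok=im['range_z']>0; save(im,'dr',s=1.5)
th=np.radians(5.65); X=np.array([np.cos(th),np.sin(th)]); Y=np.array([-X[1],X[0]]); O=np.array([686.1,-27.6])
bx=(C[...,:2]-O)@X; by=(C[...,:2]-O)@Y; z=C[...,2]
m=ok&(abs(z-46)<4)&(bx<-40)&(bx>-180)&(abs(by)<140)
print('front top',m.sum(),np.percentile(bx[m],[1,50,99]).round(1) if m.sum() else '')
for k,y in ((1,-65),(2,0),(3,65)):
    m=ok&(np.hypot(bx,by-y)<12)&(z<112); print('stub',k,m.sum(),np.percentile(z[m],[5,25,50,75,95]).round(1) if m.sum() else '')
m=ok&(z>101)&(z<110)&(bx>-30)&(bx<30)&(abs(by)<100)
for y in (-65,0,65):
    q=m&(abs(by-y)<30)
    if q.sum()>20: print(cv2.minEnclosingCircle(C[q][:,:2].astype(np.float32)))
E
python3 dr.py
```

```text
front top 1165 [-64.2 -59.7 -54.2]
stub 1 0 
stub 2 167 [91.  91.7 92.1 92.5 93.2]
stub 3 0 
((685.6141967773438, -27.636844635009766), 18.72768211364746)
```

>>> play_rows --pt "-12 40 0" --pt "-12 40 0" --pt "-12 40 0" --pt "-12 40 0" --pt "-12 40 0" --pt "-12 40 0" --pt "-12 40 0" --pt "-12 40 0" --yaw '[0,0,0,0,0,0,0,0]'

```text
t: 8.48
ee_pos: [463.3, 280.8, 311.0]
orientation: [0.154, -3.136, 0.002]
ft_force: [1.4, 1.1, 0.2]
width: 86.3
grasp_force: 0.0
```

>>> play_rows --pt "0 40 0" --pt "0 33 0" --pt "0 0 0" --pt "0 0 0" --pt "0 0 0" --yaw '[0,0,0,0,0]'

```text
t: 8.9
ee_pos: [464.3, 351.7, 311.0]
orientation: [0.155, -3.135, 0.003]
ft_force: [0.3, 0.0, 0.7]
width: 87.8
grasp_force: 0.0
```

```bash
cat > dw.py <<'E'
from h import *
im=shot('wrist'); C=cloud(im); ok=im['range_z']>0; save(im,'dw',s=1.5); z=C[...,2]
print(ctrl.get_obs()['ee_pos'])
px=im['pixels'].astype(int); g=px[...,1]>px[...,0]+20
near=ok&(np.hypot(C[...,0]-467,C[...,1]-353)<75)
m=near&(abs(z-50)<4); r=cv2.minAreaRect(C[m][:,:2].astype(np.float32)); print('block',m.sum(),r)
for a,b in ((60,80),(80,100),(100,120),(120,148),(148,158)):
    m=near&~g&(z>a)&(z<b)&(px[...,0]>60); print(a,b,m.sum(),C[m].mean(0).round(1) if m.sum() else '', C[m].std(0).round(1) if m.sum() else '')
m=ok&g&(z>60)&(z<170)&(abs(C[...,1]-450)<60); print('green',m.sum(),C[m].mean(0).round() if m.sum() else '',z[m].max() if m.sum() else '')
for n in ('dowel','dowel_block'):
    print(n,[(np.round(l['location']).tolist(),round(l['conf'],2),atz(im,*l['location'],8).round(1)) for l in models.landmark_of(im,n)[:3]])
E
python3 dw.py
```

```text
[464.57306269 351.20626406 311.41266173]
block 3424 ((466.6665344238281, 354.4598693847656), (90.91648864746094, 90.32032775878906), 69.24964904785156)
60 80 24 [460.5 354.2  70.5] [1.8 4.5 5.9]
80 100 25 [460.3 353.9  89.9] [1.5 4.2 5.3]
100 120 33 [460.6 353.1 109.9] [2.  4.2 5.9]
120 148 52 [460.5 353.8 133.9] [1.7 4.3 7.8]
148 158 163 [466.2 354.6 152.3] [4.1 3.9 1. ]
green 334 [456. 451. 121.] 146.44185147250784
dowel [([259.0, 165.0], 0.72, array([469.7, 357.9,   8. ])), ([315.0, 165.0], 0.7, array([460.1, 447.3,   8. ]))]
dowel_block [([352.0, 112.0], 0.73, array([367.8, 497.8,   8. ]))]
```

View pics/dw.png

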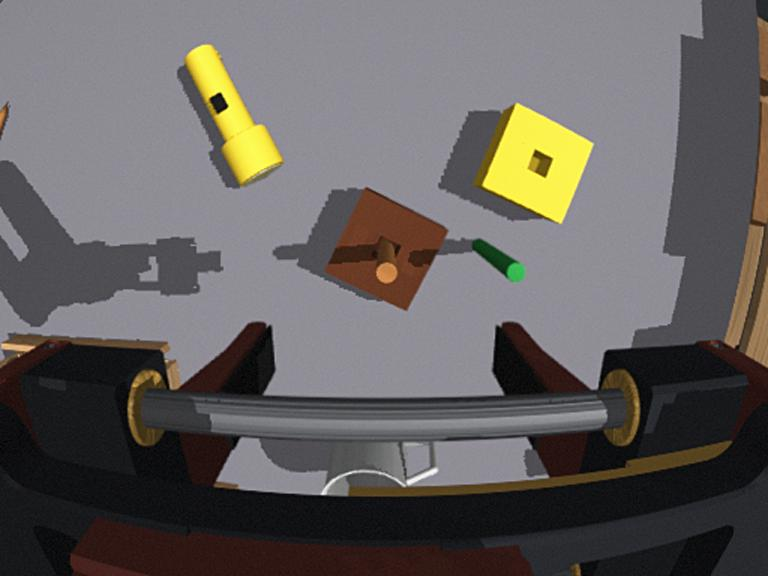

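>>> play_rows --pt "1.7 3.4 -20" --pt "0 0 -30" --pt "0 0 -30" --pt "0 0 -30" --pt "0 0 -30" --pt "0 0 -30" --pt "0 0 -25" --pt "0 0 0" --yaw '[0,0,0,0,0,0,0,0]'

```text
t: 9.72
ee_pos: [464.3, 352.6, 113.2]
orientation: [0.151, -3.131, 0.007]
ft_force: [-0.8, -0.7, 0.1]
width: 88.2
grasp_force: 0.0
```

>>> play_rows --pt "0 0 -10" --pt "0 0 -10" --pt "0 0 0" --pt "0 0 0" --yaw '[0,0,0,0]'

```text
t: 10.05
ee_pos: [467.1, 355.8, 98.3]
orientation: [-0.154, 3.137, 0.001]
ft_force: [-0.0, -0.2, -0.5]
width: 87.9
grasp_force: 0.0
```

>>> play_rows --pt "-0.6 -1 -3" --pt "0 0 0" --pt "0 0 0" --pt "0 0 0" --pt "0 0 0" --pt "0 0 0" --pt "0 0 0" --pt "0 0 0" --yaw '[0,0,0,0,0,0,0,0]' --gripper 1

```text
t: 10.72
ee_pos: [466.1, 354.8, 94.7]
orientation: [-0.154, 3.138, 0.0]
ft_force: [0.5, -0.1, -0.6]
width: 37.7
grasp_force: 0.0
```

>>> play_rows --pt "0 0 0" --pt "0 0 0" --pt "0 0 0" --pt "0 0 0" --pt "0 0 0" --pt "0 0 0" --pt "0 0 0" --pt "0 0 0" --yaw '[0,0,0,0,0,0,0,0]'

```text
t: 11.38
ee_pos: [466.1, 354.7, 94.6]
orientation: [0.154, -3.138, 0.0]
ft_force: [0.1, 0.0, -0.7]
width: 15.4
grasp_force: 30.0
```

>>> play_rows --pt "0 0 10" --pt "0 0 15" --pt "0 0 15" --pt "0 0 20" --pt "0 0 25" --pt "0 0 25" --pt "0 0 25" --pt "0 0 25" --yaw '[0,0,0,0,0,0,0,0]'

```text
t: 12.05
ee_pos: [465.9, 354.6, 256.7]
orientation: [-0.154, 3.137, 0.0]
ft_force: [-0.6, -0.2, -1.6]
width: 15.5
grasp_force: 30.0
```

>>> play_rows --pt "10 -15 0" --pt "20 -30 0" --pt "20 -30 0" --pt "20 -30 0" --pt "20 -30 0" --pt "20 -30 0" --pt "20 -30 0" --pt "20 -30 0" --yaw '[0,0,0,0,0,0,0,0]'

```text
t: 12.72
ee_pos: [616.8, 128.1, 255.6]
orientation: [-0.154, 3.137, 0.0]
ft_force: [0.6, 0.6, -1.0]
width: 15.3
grasp_force: 30.0
```

>>> play_rows --pt "20 -30 0" --pt "20 -30 0" --pt "15 -20 0" --pt "8.6 -12.5 0" --pt "0 0 0" --pt "0 0 0" --pt "0 0 0" --yaw '[0,0,0,0,0,0,0]'

```text
t: 13.3
ee_pos: [678.9, 38.3, 254.8]
orientation: [0.155, -3.137, -0.001]
ft_force: [0.6, 0.7, -0.9]
width: 15.8
grasp_force: 30.0
```

```bash
cat > tip.py <<'E'
from h import *
from scipy.optimize import least_squares
o=ctrl.get_obs(); P=pose(); e=P[:3,3]; print('tcp',e.round(1),o['width'],o['ft_force'])
print('tool z',P[:3,2].round(4))
for n in ('scene','side'):
    im=shot(n); C=cloud(im); z=C[...,2]; px=im['pixels'].astype(int)
    save(im,'tip_'+n,s=1.5)
    m=(im['range_z']>0)&(np.hypot(C[...,0]-e[0],C[...,1]-e[1])<25)&(z<e[2]-8)&(z>e[2]-120)
    print(n,m.sum(), 'zmin',(z[m].min()-e[2]).round(1))
    for a,b in ((-30,-10),(-50,-30),(-70,-50),(-92,-70)):
        q=m&(z-e[2]>a)&(z-e[2]<b)
        if q.sum(): print(a,b,q.sum(),(C[q].mean(0)-e).round(1))
E
python3 tip.py; python3 dr.py
```

```text
tcp [678.9  38.3 254.8] 15.769710428706444 [ 0.61213926  0.71630462 -0.93236895]
tool z [-7.e-04  4.e-04 -1.e+00]
scene 84 zmin -88.7
-30 -10 15 [  5.8  -4.3 -22.3]
-50 -30 23 [  4.5  -5.6 -40.1]
-70 -50 27 [  3.7  -5.6 -60. ]
-92 -70 18 [  4.2  -5.1 -79.7]
side 130 zmin -86.9
-30 -10 36 [ -2.6   6.2 -19. ]
-50 -30 30 [ -2.9   7.1 -39.9]
-70 -50 33 [ -2.    7.2 -60.8]
-92 -70 28 [ -2.3   6.8 -79.1]
front top 1615 [-64.7 -59.2 -54.2]
stub 1 256 [90.9 91.7 92.2 92.6 93.3]
stub 2 334 [90.8 91.5 92.  92.5 93.2]
stub 3 349 [90.7 91.3 91.7 92.2 92.9]
((692.9938354492188, -92.35527801513672), 18.828933715820312)
((686.1309814453125, -27.38623046875), 18.47051239013672)
((679.4715576171875, 36.9722900390625), 18.373394012451172)
```

>>> play_rows --pt "0.6 -1.3 -15" --pt "0 0 -20" --pt "0 0 -15" --pt "0 0 -5" --pt "0 0 0" --pt "0 0 0" --yaw '[0,0,0,0,0,0]'

```text
t: 13.95
ee_pos: [680.4, 36.5, 200.2]
orientation: [-0.155, 3.138, -0.0]
ft_force: [0.2, -0.3, 0.4]
width: 15.5
grasp_force: 30.0
```

Aligned to within 1 mm. Pushing stopper 3.

>>> play_rows --pt "-0.8 0.4 -10" --pt "0 0 -10" --pt "0 0 -6" --pt "0 0 -6" --pt "0 0 -6" --pt "0 0 -6" --pt "0 0 0" --pt "0 0 0" --yaw '[0,0,0,0,0,0,0,0]'

```text
t: 14.62
ee_pos: [679.1, 36.3, 155.1]
orientation: [0.154, -3.137, -0.0]
ft_force: [0.6, -1.2, -1.0]
width: 15.2
grasp_force: 30.0
```

>>> play_rows --pt "0 0 -5" --pt "0 0 -5" --pt "0 0 -5" --pt "0 0 -4" --pt "0 0 -3" --pt "0 0 0" --pt "0 0 0" --pt "0 0 0" --yaw '[0,0,0,0,0,0,0,0]'

```text
t: 15.28
ee_pos: [679.5, 36.4, 133.6]
orientation: [0.154, -3.138, -0.0]
ft_force: [0.2, -0.0, -0.5]
width: 15.6
grasp_force: 30.0
```

>>> play_rows --pt "0 0 15" --pt "0 0 20" --pt "0 0 20" --pt "0 0 20" --pt "0 0 6" --pt "0 0 0" --pt "0 0 0" --yaw '[0,0,0,0,0,0,0]'

```text
t: 15.87
ee_pos: [679.3, 36.3, 214.3]
orientation: [-0.154, 3.138, -0.0]
ft_force: [1.0, -0.0, -2.0]
width: 15.6
grasp_force: 30.0
```

```bash
python3 tip.py; python3 dr.py
```

```text
tcp [679.3  36.3 214.3] 15.63019091396731 [ 1.02673118 -0.02543833 -1.97354085]
tool z [ 0. -0. -1.]
scene 146 zmin -119.9
-30 -10 16 [  6.2  -4.7 -20.7]
-50 -30 18 [  4.6  -6.  -40.1]
-70 -50 22 [  4.2  -5.4 -59. ]
-92 -70 19 [  3.3  -6.1 -77.8]
side 194 zmin -119.8
-30 -10 37 [ -2.8   6.6 -19.7]
-50 -30 30 [ -3.5   6.7 -40. ]
-70 -50 28 [ -2.9   6.6 -60. ]
-92 -70 24 [ -2.1   6.8 -78.6]
front top 2011 [-64.6 -59.2 -54.3]
stub 1 301 [91.  91.6 92.1 92.5 93.1]
stub 2 418 [90.8 91.6 92.  92.5 93. ]
stub 3 143 [38.2 39.  39.4 40.  40.7]
((693.0639038085938, -92.01158905029297), 18.710399627685547)
((686.2200927734375, -27.57698631286621), 18.79556655883789)
((679.6820068359375, 37.15413284301758), 18.243515014648438)
```

>>> play_rows --pt "1.7 -16 0" --pt "1.7 -16 0" --pt "1.7 -16 0" --pt "1.8 -15.8 0" --pt "0 0 -14" --pt "0 0 0" --pt "0 0 0" --yaw '[0,0,0,0,0,0,0]'

```text
t: 16.6
ee_pos: [685.4, -27.9, 199.0]
orientation: [0.152, -3.135, -0.001]
ft_force: [0.4, 0.3, -1.0]
width: 15.3
grasp_force: 30.0
```

>>> play_rows --pt "0.5 0.4 -10" --pt "0 0 -10" --pt "0 0 -6" --pt "0 0 -6" --pt "0 0 -6" --pt "0 0 -6" --pt "0 0 0" --pt "0 0 0" --yaw '[0,0,0,0,0,0,0,0]'

```text
t: 17.27
ee_pos: [686.3, -26.5, 155.7]
orientation: [0.155, -3.136, -0.0]
ft_force: [0.7, -0.6, -0.9]
width: 15.6
grasp_force: 30.0
```

>>> play_rows --pt "0 0 -5" --pt "0 0 -5" --pt "0 0 -5" --pt "0 0 -4" --pt "0 0 -2" --pt "0 0 0" --pt "0 0 0" --pt "0 0 0" --yaw '[0,0,0,0,0,0,0,0]'

```text
t: 17.93
ee_pos: [686.9, -27.0, 135.5]
orientation: [0.154, -3.138, -0.0]
ft_force: [0.2, -0.4, -0.1]
width: 15.5
grasp_force: 30.0
```

>>> play_rows --pt "0 0 15" --pt "0 0 20" --pt "0 0 20" --pt "0 0 20" --pt "0 0 6" --pt "0 0 0" --pt "0 0 0" --yaw '[0,0,0,0,0,0,0]'

```text
t: 18.52
ee_pos: [686.7, -27.0, 216.3]
orientation: [0.154, -3.138, 0.0]
ft_force: [0.7, -0.5, -0.7]
width: 15.9
grasp_force: 30.0
```

>>> play_rows --pt "1.7 -16 0" --pt "1.7 -16 0" --pt "1.7 -16 0" --pt "1.6 -16.3 0" --pt "0 0 -14" --pt "0 0 0" --pt "0 0 0" --yaw '[0,0,0,0,0,0,0]'

```text
t: 19.1
ee_pos: [692.5, -91.7, 200.8]
orientation: [0.152, -3.135, -0.001]
ft_force: [-0.2, 0.6, -1.5]
width: 15.6
grasp_force: 30.0
```

```bash
python3 tip.py; python3 dr.py
```

```text
tcp [692.5 -91.7 200.8] 15.598484838131748 [-0.23650246  0.59317977 -1.50298029]
tool z [-3.2e-03  8.0e-04 -1.0e+00]
scene 221 zmin -119.0
-30 -10 16 [  5.4  -4.6 -23.7]
-50 -30 21 [  4.4  -5.6 -40.9]
-70 -50 20 [  5.2  -4.3 -61.3]
-92 -70 16 [  4.2  -5.  -79.3]
side 204 zmin -119.8
-30 -10 30 [ -1.5   7.8 -19.3]
-50 -30 28 [ -1.    7.2 -40.6]
-70 -50 23 [ -2.2   8.5 -60.8]
-92 -70 20 [ -2.5   5.3 -80. ]
front top 2110 [-64.2 -59.1 -54.2]
stub 1 316 [91.  91.5 91.9 92.4 93.2]
stub 2 60 [38.3 38.8 39.3 39.7 40.4]
stub 3 0 
((692.72265625, -92.3885498046875), 18.26336669921875)
((686.2971801757812, -27.966684341430664), 18.775489807128906)
((679.8338012695312, 36.827850341796875), 18.754405975341797)
```

Stopper 2 is out. Now stub 1.

>>> play_rows --pt "0.1 -0.6 -10" --pt "0 0 -10" --pt "0 0 -6" --pt "0 0 -6" --pt "0 0 -6" --pt "0 0 -6" --pt "0 0 0" --pt "0 0 0" --yaw '[0,0,0,0,0,0,0,0]'

```text
t: 19.92
ee_pos: [693.1, -91.6, 157.7]
orientation: [0.154, -3.136, -0.001]
ft_force: [-0.5, 0.1, -0.2]
width: 15.5
grasp_force: 30.0
```

>>> play_rows --pt "0 0 -5" --pt "0 0 -5" --pt "0 0 -5" --pt "0 0 -4" --pt "0 0 -3" --pt "0 0 0" --pt "0 0 0" --pt "0 0 0" --yaw '[0,0,0,0,0,0,0,0]'

```text
t: 20.58
ee_pos: [693.6, -91.9, 136.4]
orientation: [0.154, -3.137, -0.0]
ft_force: [0.1, 1.0, 0.0]
width: 15.4
grasp_force: 30.0
```

>>> play_rows --pt "0 0 15" --pt "0 0 20" --pt "0 0 20" --pt "0 0 20" --pt "0 0 6" --pt "0 0 0" --pt "0 0 0" --yaw '[0,0,0,0,0,0,0]'

```text
t: 21.17
ee_pos: [693.5, -91.9, 217.2]
orientation: [0.154, -3.138, -0.0]
ft_force: [-0.1, 0.6, -1.1]
width: 15.4
grasp_force: 30.0
```

```bash
python3 tip.py|head -1; python3 dr.py
```

```text
tcp [693.5 -91.9 217.2] 15.350556326018255 [-0.08615345  0.62363787 -1.11674418]
front top 1975 [-64.2 -59.1 -54.1]
stub 1 147 [38.1 38.9 39.4 39.8 40.5]
stub 2 65 [38.6 39.1 39.6 40.2 41.2]
stub 3 0 
((692.6695556640625, -92.24739074707031), 18.174686431884766)
((686.125732421875, -27.951385498046875), 18.714935302734375)
((679.6244506835938, 36.71015548706055), 18.641433715820312)
```

>>> play_rows --pt "-5 10 15" --pt "-16 31.5 15" --pt "-16 31.5 0" --pt "-16 31.5 0" --pt "-16 31.5 0" --pt "-16 31.5 0" --pt "-16 31.5 0" --pt "-16 31.5 0" --yaw '[0,0,0,0,0,0,0,0]'

```text
t: 21.98
ee_pos: [575.2, 140.4, 248.3]
orientation: [0.154, -3.138, -0.0]
ft_force: [0.5, -0.5, 0.1]
width: 15.8
grasp_force: 30.0
```

>>> play_rows --pt "-16 31.5 0" --pt "-16 31.5 0" --pt "-16 31.5 0" --pt "-16 31.5 0" --pt "-16 31.5 0" --pt "-16 31.5 0" --pt "-10 20 0" --pt "0 0 0" --yaw '[0,0,0,0,0,0,0,0]'

```text
t: 22.65
ee_pos: [468.1, 351.3, 248.2]
orientation: [0.16, -3.137, -0.002]
ft_force: [0.4, 0.6, 0.3]
width: 15.6
grasp_force: 30.0
```

>>> play_rows --pt "-4 6 0" --pt "0 0 -30" --pt "0 0 -30" --pt "0 0 -20" --pt "0 0 0" --pt "0 0 0" --yaw '[0,0,0,0,0,0]'

```text
t: 23.15
ee_pos: [466.4, 352.6, 167.2]
orientation: [0.152, -3.136, 0.002]
ft_force: [0.6, -0.3, -0.3]
width: 15.3
grasp_force: 30.0
```

>>> play_rows --pt "0 1.2 -10" --pt "0 0 -12" --pt "0 0 0" --pt "0 0 0" --pt "0 0 0" --yaw '[0,0,0,0,0]'

```text
t: 23.57
ee_pos: [466.9, 354.8, 146.0]
orientation: [-0.154, 3.137, 0.0]
ft_force: [-0.1, 1.1, -0.3]
width: 15.6
grasp_force: 30.0
```

>>> play_rows --pt "-0.4 -0.2 -8" --pt "0 0 -8" --pt "0 0 -8" --pt "0 0 -8" --pt "0 0 -8" --pt "0 0 -6" --pt "0 0 0" --pt "0 0 0" --yaw '[0,0,0,0,0,0,0,0]'

```text
t: 24.23
ee_pos: [466.0, 354.4, 99.1]
orientation: [0.154, -3.137, 0.001]
ft_force: [0.2, 0.4, -0.0]
width: 15.7
grasp_force: 30.0
```

>>> play_rows --pt "0 0 -3.5" --pt "0 0 0" --pt "0 0 0" --yaw '[0,0,0]'

```text
t: 24.48
ee_pos: [466.4, 354.6, 96.3]
orientation: [-0.154, 3.138, 0.0]
ft_force: [0.7, -0.5, -0.1]
width: 15.3
grasp_force: 30.0
```

>>> play_rows --pt "0 0 -1" --pt "0 0 0" --pt "0 0 0" --pt "0 0 0" --pt "0 0 0" --pt "0 0 0" --pt "0 0 0" --pt "0 0 0" --yaw '[0,0,0,0,0,0,0,0]' --gripper 0

```text
t: 25.15
ee_pos: [466.3, 354.6, 95.2]
orientation: [-0.154, 3.138, 0.0]
ft_force: [-0.4, 0.0, 0.9]
width: 65.6
grasp_force: 0.0
```

>>> play_rows --pt "0 0 10" --pt "0 0 20" --pt "0 0 30" --pt "0 0 35" --pt "0 0 40" --pt "0 0 40" --pt "0 0 40" --pt "0 0 0" --yaw '[0,0,0,0,0,0,0,0]'

```text
t: 25.82
ee_pos: [469.4, 356.8, 319.9]
orientation: [-0.153, 3.126, 0.012]
ft_force: [1.3, 0.3, 0.5]
width: 88.1
grasp_force: 0.0
```

```bash
python3 dw.py
```

```text
[468.2363049  356.02638603 316.0073334 ]
block 3330 ((466.8001708984375, 354.3340759277344), (90.7031478881836, 90.29924011230469), 68.92902374267578)
60 80 20 [460.5 355.7  70.8] [1.5 4.1 5.8]
80 100 24 [460.7 354.7  90.6] [1.4 4.3 6.2]
100 120 28 [460.7 355.2 110.5] [1.7 4.1 5.5]
120 148 48 [460.9 355.2 134.6] [1.8 4.4 7.9]
148 158 155 [466.6 355.5 152.3] [4.  3.9 1.1]
green 305 [456. 451. 121.] 145.9735412139824
dowel [([255.0, 160.0], 0.72, array([473.1, 359. ,   8. ])), ([312.0, 156.0], 0.59, array([456.8, 451.2,   8. ]))]
dowel_block [([348.0, 103.0], 0.83, array([363.4, 500. ,   8. ])), ([249.0, 154.0], 0.78, array([464.7, 349.6,   8. ]))]
```

>>> play_rows --pt "5 -20 0" --pt "11.5 -38 0" --pt "11.5 -38 0" --pt "11.5 -38 0" --pt "11.5 -38 0" --pt "11.5 -38 0" --pt "11.5 -38 0" --pt "11.5 -38 0" --yaw '[0,0,0,0,0,0,0,0]' --gripper 1

```text
t: 26.63
ee_pos: [550.8, 66.5, 308.1]
orientation: [0.154, -3.134, 0.0]
ft_force: [0.0, -0.2, 0.5]
width: 38.0
grasp_force: 0.0
```

>>> play_rows --pt "11.5 -38 0" --pt "11.5 -38 0" --pt "10 -31 0" --pt "0 0 -30" --pt "0 0 -38" --pt "0 0 -38" --pt "0 0 -38" --pt "0 0 -38" --yaw '[0,0,0,0,0,0,0,0]'

```text
t: 27.3
ee_pos: [582.9, -38.5, 124.8]
orientation: [0.153, -3.135, -0.001]
ft_force: [0.6, 1.0, -0.4]
width: 0.5
grasp_force: 0.0
```

>>> play_rows --pt "0 0 -30" --pt "0 0 -38" --pt "0 0 -30" --pt "0 0 0" --pt "0 0 0" --yaw '[0,0,0,0,0]'

```text
t: 27.72
ee_pos: [582.1, -38.2, 27.7]
orientation: [0.154, -3.131, -0.001]
ft_force: [0.6, 0.8, 1.0]
width: 0.7
grasp_force: 0.0
```

>>> play_rows --pt "8 0.8 3" --pt "8 0.8 0" --pt "6 0.6 0" --pt "0 0 0" --pt "0 0 0" --yaw '[0,0,0,0,0]'

```text
t: 28.13
ee_pos: [608.1, -36.2, 34.5]
orientation: [-0.154, 3.135, -0.001]
ft_force: [-0.4, -0.0, -0.1]
width: 0.6
grasp_force: 0.0
```

>>> play_rows --pt "5 0.5 0" --pt "5 0.5 0" --pt "4 0.4 0" --pt "0 0 0" --pt "0 0 0" --yaw '[0,0,0,0,0]'

```text
t: 28.55
ee_pos: [619.2, -34.8, 33.2]
orientation: [0.154, -3.134, -0.0]
ft_force: [-5.7, 0.0, 3.9]
width: 0.2
grasp_force: 2.6
```

>>> play_rows --pt "4 0.4 0" --pt "3 0.3 0" --pt "2 0.2 0" --pt "0 0 0" --yaw '[0,0,0,0]'

```text
t: 28.88
ee_pos: [625.4, -34.1, 32.9]
orientation: [0.154, -3.128, -0.001]
ft_force: [-14.4, -1.9, 11.5]
width: 0.6
grasp_force: 7.0
```

>>> play_rows --pt "2 0.2 0" --pt "0 0 0" --pt "0 0 0" --yaw '[0,0,0]'

```text
t: 29.13
ee_pos: [625.4, -34.1, 32.9]
orientation: [0.154, -3.125, -0.001]
ft_force: [-19.1, -2.5, 17.6]
width: 0.8
grasp_force: 10.0
```

>>> play_rows --pt "-12 -1.2 0" --pt "-25 -2.5 0" --pt "-30 -3 5" --pt "-10 -1 35" --pt "0 0 40" --pt "0 0 40" --pt "0 0 40" --pt "0 0 40" --yaw '[0,0,0,0,0,0,0,0]'

```text
t: 29.8
ee_pos: [554.4, -41.4, 235.5]
orientation: [-0.154, 3.138, -0.0]
ft_force: [0.4, 0.7, -0.6]
width: 0.2
grasp_force: 0.0
```

>>> play_rows --pt "0 0 40" --pt "0 0 40" --pt "0 0 0" --pt "0 0 0" --pt "0 0 0" --pt "0 0 0" --pt "0 0 0" --pt "0 0 0" --yaw '[0,0,0,0,0,0,0,0]' --gripper 0

```text
t: 30.47
ee_pos: [554.1, -41.4, 311.6]
orientation: [0.154, -3.135, -0.001]
ft_force: [-0.0, -0.5, -0.3]
width: 50.2
grasp_force: 0.0
```

>>> play_rows --pt "0 0 0" --pt "0 0 0" --pt "0 0 0" --pt "0 0 0" --pt "0 0 0" --pt "0 0 0" --pt "0 0 0" --pt "0 0 0" --yaw '[0,0,0,0,0,0,0,0]'

```text
t: 31.13
ee_pos: [554.8, -41.5, 313.2]
orientation: [-0.154, 3.138, -0.0]
ft_force: [0.9, 0.2, -0.1]
width: 88.0
grasp_force: 0.0
```

>>> play_rows --pt "0 0 0" --pt "0 0 0" --pt "0 0 0" --pt "0 0 0" --pt "0 0 0" --pt "0 0 0" --pt "0 0 0" --pt "0 0 0" --yaw '[0,0,0,0,0,0,0,0]'

```text
t: 31.8
ee_pos: [554.8, -41.5, 313.2]
orientation: [-0.154, 3.138, 0.0]
ft_force: [0.8, -0.8, -0.0]
width: 88.1
grasp_force: 0.0
```

```bash
python3 dr.py
```

```text
front top 1234 [-140.9 -136.1 -129.7]
stub 1 2 [58.5 58.6 58.7 58.9 59. ]
stub 2 1 [56.6 56.6 56.6 56.6 56.6]
stub 3 5 [60.  60.6 61.  61.6 62.2]
((689.9483032226562, -92.56095886230469), 18.134483337402344)
((683.3404541015625, -27.942401885986328), 17.57242202758789)
((678.891845703125, 36.81687927246094), 18.09224510192871)
```

View pics/dr.png

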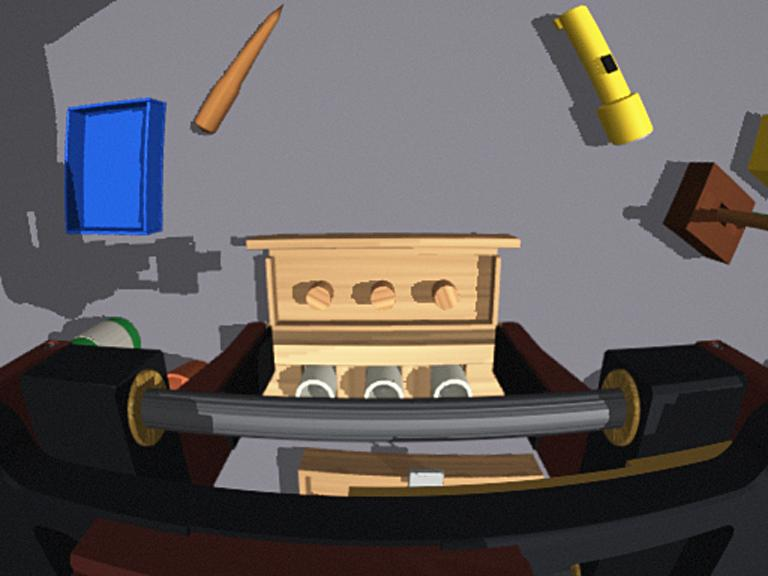

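The drawer has sprung out with three upright stoppers in it, at about (319,297), (383,295) and (446,297). The tray is at (115,168). I'll measure them.

```bash
cat > st.py <<'E'
from h import *
from scipy import ndimage as nd
im=shot('wrist'); sc=shot('scene')
th=np.radians(5.65); X=np.array([np.cos(th),np.sin(th)]); Y=np.array([-X[1],X[0]]); O=np.array([686.1,-27.6])
C=cloud(im); ok=im['range_z']>0; b=(C[...,:2]-O)@np.c_[X,Y]; z=C[...,2]
L,n=nd.label(ok&(z>36.5)&(z<43)&(b[...,0]>-125)&(b[...,0]<-48)&(abs(b[...,1])<112))
for k in range(1,n+1):
    if (L==k).sum()>25:
        c,r=cv2.minEnclosingCircle(C[L==k][:,:2].astype(np.float32)); print('stopper',np.round(c,1),round(r,1),z[L==k].mean().round(1),'box',((np.array(c)-O)@np.c_[X,Y]).round(1))
print('tcp',ctrl.get_obs()['ee_pos'].round(1))
for i in (im,sc):
    px=cv2.cvtColor(i['pixels'],cv2.COLOR_RGB2HSV); C=cloud(i); z=C[...,2]
    m=(i['range_z']>0)&(px[...,0]>100)&(px[...,0]<130)&(px[...,1]>150)&(z>35)&(z<46)&(C[...,1]<-180)
    if m.sum()>30: print(i['name'],'tray',m.sum(),cv2.minAreaRect(C[m][:,:2].astype(np.float32)))
    m=(i['range_z']>0)&(px[...,0]>100)&(px[...,0]<130)&(px[...,1]>150)&(z>-3)&(z<46)&(C[...,1]<-180)
    if m.sum()>30: print(i['name'],'tray all',m.sum(),cv2.minAreaRect(C[m][:,:2].astype(np.float32)))
E
python3 st.py
```

```text
stopper [ 614.8 -102.2] 13.1 39.5 box [-78.3 -67.2]
stopper [601.   27.8] 12.7 39.4 box [-79.2  63.5]
stopper [608.4 -36.5] 12.7 39.5 box [-78.2  -1.2]
tcp [554.8 -41.5 313.2]
wrist tray 758 ((491.37335205078125, -360.10748291015625), (149.31454467773438, 121.7541275024414), 1.838639736175537)
wrist tray all 5707 ((491.73828125, -372.34857177734375), (154.0479278564453, 156.80482482910156), 88.4199447631836)
scene tray 313 ((493.4845886230469, -362.6858825683594), (151.38275146484375, 120.46458435058594), 2.3612239360809326)
scene tray all 2513 ((487.23406982421875, -358.7032470703125), (163.5537872314453, 129.1084442138672), 2.414621591567993)
```

>>> play_rows --pt "20 -20 0" --pt "20 -20 0" --pt "20 -20.7 -10" --pt "0 0 -35" --pt "0 0 -40" --pt "0 0 -40" --pt "0 0 -40" --pt "0 0 -30" --yaw '[0,0,0,0,0,0,0,0]' --gripper 0.5

```text
t: 32.62
ee_pos: [613.4, -102.0, 115.0]
orientation: [0.154, -3.135, -0.001]
ft_force: [-0.2, 0.1, 0.5]
width: 44.0
grasp_force: 0.0
```

>>> play_rows --pt "0 0 -30" --pt "0 0 -18" --pt "0 0 0" --pt "0 0 0" --pt "0 0 0" --yaw '[0,0,0,0,0]'

```text
t: 33.03
ee_pos: [615.8, -102.3, 71.4]
orientation: [-0.154, 3.136, -0.001]
ft_force: [1.3, 0.8, 0.6]
width: 44.1
grasp_force: 0.0
```

>>> play_rows --pt "-0.8 0 -14" --pt "0 0 -16" --pt "0 0 -14" --pt "0 0 -10" --pt "0 0 0" --pt "0 0 0" --yaw '[0,0,0,0,0,0]'

```text
t: 33.53
ee_pos: [614.0, -102.1, 16.3]
orientation: [0.154, -3.138, -0.0]
ft_force: [0.7, -0.4, 0.3]
width: 44.0
grasp_force: 0.0
```

>>> play_rows --pt "0 0 0" --pt "0 0 0" --pt "0 0 0" --pt "0 0 0" --pt "0 0 0" --pt "0 0 0" --pt "0 0 0" --yaw '[0,0,0,0,0,0,0]' --gripper 1

```text
t: 34.12
ee_pos: [614.5, -102.3, 16.9]
orientation: [-0.154, 3.137, -0.0]
ft_force: [-0.7, 0.7, 6.1]
width: 25.1
grasp_force: 30.0
```

>>> play_rows --pt "0 0 10" --pt "0 0 20" --pt "0 0 25" --pt "0 0 25" --pt "0 0 25" --pt "0 0 25" --pt "0 0 20" --pt "0 0 0" --yaw '[0,0,0,0,0,0,0,0]'

```text
t: 34.78
ee_pos: [616.4, -102.6, 171.1]
orientation: [-0.154, 3.131, -0.003]
ft_force: [-0.3, 0.9, -0.5]
width: 25.6
grasp_force: 30.0
```

>>> play_rows --pt "-4 -14 0" --pt "-9 -29 0" --pt "-9 -29 0" --pt "-9 -29 0" --pt "-9 -29 0" --pt "-9 -29 0" --pt "-9 -29 0" --pt "-9 -29 0" --yaw '[0,0,0,0,0,0,0,0]'

```text
t: 35.45
ee_pos: [544.8, -320.7, 164.3]
orientation: [0.154, -3.135, -0.003]
ft_force: [0.0, -0.3, 0.3]
width: 25.3
grasp_force: 30.0
```

>>> play_rows --pt "-9 -29 0" --pt "-5 -11 0" --pt "0 0 0" --pt "0 0 0" --pt "0 0 0" --yaw '[0,0,0,0,0]'

```text
t: 35.87
ee_pos: [532.7, -357.9, 165.4]
orientation: [0.154, -3.137, -0.002]
ft_force: [-0.5, 0.6, -0.4]
width: 25.4
grasp_force: 30.0
```

```bash
python3 st.py
```

```text
tcp [ 533.3 -357.7  165.9]
wrist tray 2041 ((491.4458923339844, -360.9966735839844), (149.50848388671875, 119.891845703125), 2.0198018550872803)
wrist tray all 17639 ((488.0920715332031, -361.1557922363281), (156.337646484375, 136.02105712890625), 1.8477133512496948)
scene tray 214 ((494.6822204589844, -362.5858459472656), (150.01113891601562, 119.90355682373047), 2.1423370838165283)
scene tray all 1757 ((494.46697998046875, -358.424560546875), (149.751708984375, 128.87562561035156), 1.9002958536148071)
```

>>> play_rows --pt "0 -2 -20" --pt "0 0 -35" --pt "0 0 -35" --pt "0 0 -25" --pt "0 0 -20" --pt "0 0 -14" --pt "0 0 0" --pt "0 0 0" --yaw '[0,0,0,0,0,0,0,0]'

```text
t: 36.63
ee_pos: [533.3, -360.4, 17.0]
orientation: [0.156, -3.137, -0.001]
ft_force: [0.8, 0.1, -0.5]
width: 25.5
grasp_force: 30.0
```

>>> play_rows --pt "0 0 -2" --pt "0 0 0" --pt "0 0 0" --yaw '[0,0,0]'

```text
t: 36.88
ee_pos: [533.8, -361.6, 16.5]
orientation: [-0.154, 3.136, -0.002]
ft_force: [-0.1, -0.4, 0.8]
width: 25.2
grasp_force: 30.0
```

>>> play_rows --pt "0 0 -3" --pt "0 0 0" --pt "0 0 0" --yaw '[0,0,0]'

```text
t: 37.13
ee_pos: [533.0, -361.2, 12.4]
orientation: [-0.154, 3.138, -0.0]
ft_force: [-0.0, 0.9, 0.3]
width: 25.4
grasp_force: 30.0
```

>>> play_rows --pt "0 0 0" --pt "0 0 0" --pt "0 0 0" --pt "0 0 0" --pt "0 0 0" --yaw '[0,0,0,0,0]' --gripper 0.5

```text
t: 37.55
ee_pos: [533.0, -361.2, 12.2]
orientation: [-0.154, 3.138, -0.0]
ft_force: [0.0, -0.8, 0.5]
width: 44.1
grasp_force: 0.0
```

>>> play_rows --pt "0 0 15" --pt "0 0 25" --pt "0 0 35" --pt "0 0 40" --pt "0 0 40" --pt "8 30 0" --pt "8 35 0" --pt "8 35 0" --yaw '[0,0,0,0,0,0,0,0]'

```text
t: 38.22
ee_pos: [557.5, -260.9, 169.7]
orientation: [-0.151, 3.135, -0.002]
ft_force: [0.1, -0.2, 0.1]
width: 44.3
grasp_force: 0.0
```

>>> play_rows --pt "8 35 0" --pt "8 35 0" --pt "8 35 0" --pt "8 35 0" --pt "8 35 0" --pt "8 35 0" --pt "2.6 15 0" --pt "0 0 0" --yaw '[0,0,0,0,0,0,0,0]'

```text
t: 38.88
ee_pos: [608.2, -33.1, 168.2]
orientation: [-0.16, 3.136, 0.0]
ft_force: [-0.5, -0.1, -0.3]
width: 43.9
grasp_force: 0.0
```

```bash
python3 st.py; python3 dr.py|head -1
```

```text
stopper [599.5  27.6] 13.2 39.3 box [-80.8  63.5]
stopper [606.8 -36.3] 12.9 39.4 box [-79.7  -0.9]
tcp [607.5 -36.2 167.8]
wrist tray 756 ((491.1023254394531, -344.8269348144531), (150.06851196289062, 92.18157958984375), 2.9763004779815674)
wrist tray all 6179 ((492.28680419921875, -359.0010070800781), (151.29087829589844, 120.6256332397461), 1.916333556175232)
scene tray 305 ((492.8047180175781, -362.5590515136719), (151.84976196289062, 120.34793090820312), 1.9401073455810547)
scene tray all 2385 ((487.67657470703125, -358.74664306640625), (162.97677612304688, 129.02207946777344), 2.1301441192626953)
front top 2733 [-142.3 -137.  -131.7]
```

>>> play_rows --pt "0 -0.3 -20" --pt "0 0 -35" --pt "0 0 -35" --pt "0 0 -25" --pt "0 0 -20" --pt "0 0 -16" --pt "0 0 0" --pt "0 0 0" --yaw '[0,0,0,0,0,0,0,0]'

```text
t: 39.7
ee_pos: [606.8, -38.0, 15.7]
orientation: [0.151, -3.136, -0.0]
ft_force: [0.8, -0.1, 0.3]
width: 44.0
grasp_force: 0.0
```

>>> play_rows --pt "0 0 0" --pt "0 0 0" --pt "0 0 0" --pt "0 0 0" --pt "0 0 0" --pt "0 0 0" --pt "0 0 0" --yaw '[0,0,0,0,0,0,0]' --gripper 1

```text
t: 40.28
ee_pos: [608.5, -36.7, 17.5]
orientation: [-0.154, 3.136, -0.001]
ft_force: [-0.1, -2.2, 6.8]
width: 25.2
grasp_force: 30.0
```

>>> play_rows --pt "0 0 10" --pt "0 0 20" --pt "0 0 25" --pt "0 0 25" --pt "0 0 25" --pt "0 0 25" --pt "0 0 20" --pt "0 0 0" --yaw '[0,0,0,0,0,0,0,0]'

```text
t: 40.95
ee_pos: [610.2, -36.4, 171.4]
orientation: [-0.154, 3.13, -0.001]
ft_force: [0.3, 0.3, 0.8]
width: 25.5
grasp_force: 30.0
```

>>> play_rows --pt "-6 -16 0" --pt "-12 -33 0" --pt "-12 -33 0" --pt "-12 -33 0" --pt "-12 -33 0" --pt "-12 -33 0" --pt "-12 -33 0" --pt "-12 -33 0" --yaw '[0,0,0,0,0,0,0,0]'

```text
t: 41.62
ee_pos: [516.3, -284.5, 165.6]
orientation: [0.154, -3.137, -0.001]
ft_force: [-0.1, -0.3, -0.6]
width: 25.2
grasp_force: 30.0
```

>>> play_rows --pt "-12 -33 0" --pt "-10 -30 0" --pt "-4.3 -14.4 0" --pt "0 0 0" --pt "0 0 0" --pt "0 0 0" --yaw '[0,0,0,0,0,0]'

```text
t: 42.12
ee_pos: [491.4, -359.5, 165.7]
orientation: [0.155, -3.137, -0.002]
ft_force: [-0.3, 0.2, 0.4]
width: 25.2
grasp_force: 30.0
```

```bash
python3 st.py; python3 - <<'E'
from h import *
im=shot('scene'); save(im,'tr1',(60,180,260,400),2.5)
E
```

```text
tcp [ 491.7 -359.3  166. ]
wrist tray 1572 ((482.9060974121094, -361.37255859375), (132.33456420898438, 119.8803482055664), 2.000720500946045)
wrist tray all 13011 ((489.20953369140625, -360.73126220703125), (146.1092987060547, 120.5325927734375), 2.718092918395996)
scene tray 269 ((493.4324951171875, -362.3143005371094), (150.1077423095703, 120.88103485107422), 2.039447069168091)
scene tray all 2248 ((486.9486389160156, -358.36920166015625), (166.04087829589844, 129.227783203125), 2.03944730758667)
```

View pics/tr1.png

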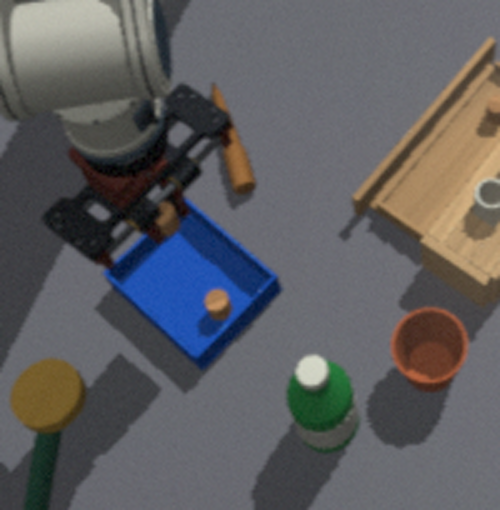

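Stopper 1 stands in the tray (crop (217,303)), and the tray hasn't moved. Now I'll place the second one.

>>> play_rows --pt "0 -1.5 -20" --pt "0 0 -35" --pt "0 0 -35" --pt "0 0 -25" --pt "0 0 -22" --pt "0 0 -15" --pt "0 0 0" --pt "0 0 0" --yaw '[0,0,0,0,0,0,0,0]'

```text
t: 42.93
ee_pos: [491.4, -361.3, 13.8]
orientation: [0.156, -3.137, -0.002]
ft_force: [0.5, 0.2, 0.2]
width: 25.6
grasp_force: 30.0
```

>>> play_rows --pt "0 0 -1" --pt "0 0 0" --pt "0 0 0" --yaw '[0,0,0]'

```text
t: 43.18
ee_pos: [492.0, -362.6, 14.4]
orientation: [-0.154, 3.136, -0.002]
ft_force: [-0.1, 0.1, -0.5]
width: 25.4
grasp_force: 30.0
```

>>> play_rows --pt "0 0 -1" --pt "0 0 0" --pt "0 0 0" --pt "0 0 0" --pt "0 0 0" --pt "0 0 0" --yaw '[0,0,0,0,0,0]' --gripper 0.5

```text
t: 43.68
ee_pos: [491.3, -362.4, 12.2]
orientation: [0.154, -3.138, -0.0]
ft_force: [0.2, 0.1, 0.2]
width: 43.6
grasp_force: 0.0
```

>>> play_rows --pt "0 0 15" --pt "0 0 25" --pt "0 0 35" --pt "0 0 40" --pt "0 0 40" --pt "8 30 0" --pt "10 36 0" --pt "10 36 0" --yaw '[0,0,0,0,0,0,0,0]'

```text
t: 44.35
ee_pos: [519.7, -260.1, 168.4]
orientation: [-0.15, 3.136, -0.002]
ft_force: [0.9, 1.0, -0.6]
width: 43.8
grasp_force: 0.0
```

>>> play_rows --pt "10 36 0" --pt "10 36 0" --pt "10 36 0" --pt "10 36 0" --pt "10 36 0" --pt "10 36 0" --pt "10 36 0" --pt "9.5 36 0" --yaw '[0,0,0,0,0,0,0,0]'

```text
t: 45.02
ee_pos: [599.0, 29.5, 167.2]
orientation: [-0.154, 3.138, -0.0]
ft_force: [-0.1, 0.1, 0.5]
width: 43.9
grasp_force: 0.0
```

>>> play_rows --pt "0 0 0" --pt "0 0 0" --pt "0 0 0" --yaw '[0,0,0]'

```text
t: 45.27
ee_pos: [598.4, 27.4, 166.9]
orientation: [0.155, -3.137, 0.001]
ft_force: [0.6, -0.7, -0.1]
width: 43.9
grasp_force: 0.0
```

```bash
python3 st.py; python3 dr.py|head -1
```

```text
stopper [599.7  28.3] 12.8 39.4 box [-80.5  64.1]
tcp [598.4  26.4 167. ]
wrist tray 488 ((488.5404052734375, -305.7710876464844), (151.0137939453125, 26.464542388916016), 8.264355659484863)
wrist tray all 2764 ((490.3794860839844, -330.5875244140625), (149.23988342285156, 64.61882019042969), 2.3468546867370605)
scene tray 296 ((494.05145263671875, -362.5754089355469), (151.05377197265625, 120.16349792480469), 1.919290542602539)
scene tray all 2251 ((486.2305603027344, -358.73797607421875), (166.3636932373047, 128.79364013671875), 1.8239068984985352)
front top 2644 [-142.5 -137.1 -132. ]
```

>>> play_rows --pt "1 1.5 -20" --pt "0 0 -35" --pt "0 0 -35" --pt "0 0 -25" --pt "0 0 -20" --pt "0 0 -15" --pt "0 0 0" --pt "0 0 0" --yaw '[0,0,0,0,0,0,0,0]'

```text
t: 46.08
ee_pos: [599.2, 28.0, 16.7]
orientation: [0.151, -3.136, 0.0]
ft_force: [0.2, 1.1, 0.5]
width: 44.1
grasp_force: 0.0
```

>>> play_rows --pt "0 0 0" --pt "0 0 0" --pt "0 0 0" --pt "0 0 0" --pt "0 0 0" --pt "0 0 0" --pt "0 0 0" --yaw '[0,0,0,0,0,0,0]' --gripper 1

```text
t: 46.67
ee_pos: [600.7, 29.0, 18.5]
orientation: [-0.154, 3.136, -0.001]
ft_force: [-0.4, -0.9, 6.5]
width: 25.3
grasp_force: 30.0
```

>>> play_rows --pt "0 0 10" --pt "0 0 20" --pt "0 0 25" --pt "0 0 25" --pt "0 0 25" --pt "0 0 25" --pt "0 0 20" --pt "0 0 0" --yaw '[0,0,0,0,0,0,0,0]'

```text
t: 47.33
ee_pos: [602.3, 29.4, 172.2]
orientation: [-0.154, 3.13, -0.0]
ft_force: [0.2, 0.0, -0.3]
width: 25.5
grasp_force: 30.0
```

>>> play_rows --pt "-6 -16 0" --pt "-13 -34 0" --pt "-13 -34 0" --pt "-13 -34 0" --pt "-13 -34 0" --pt "-13 -34 0" --pt "-13 -34 0" --pt "-13 -34 0" --yaw '[0,0,0,0,0,0,0,0]'

```text
t: 48.0
ee_pos: [501.4, -225.9, 166.6]
orientation: [0.154, -3.137, -0.001]
ft_force: [0.2, -0.3, -0.7]
width: 25.4
grasp_force: 30.0
```

>>> play_rows --pt "-13 -34 0" --pt "-13 -34 0" --pt "-13 -34 0" --pt "-10 -25 0" --pt "-4.7 -10.5 0" --pt "0 0 0" --pt "0 0 0" --pt "0 0 0" --yaw '[0,0,0,0,0,0,0,0]'

```text
t: 48.67
ee_pos: [449.3, -360.9, 166.8]
orientation: [0.155, -3.137, -0.002]
ft_force: [-0.7, -0.2, -0.5]
width: 25.4
grasp_force: 30.0
```

```bash
python3 st.py
```

```text
tcp [ 449.6 -360.8  167. ]
wrist tray 1240 ((461.7533264160156, -361.7843933105469), (91.7385025024414, 120.09992218017578), 2.6021268367767334)
wrist tray all 8243 ((487.2763366699219, -365.09625244140625), (142.2215576171875, 127.84600067138672), 2.029869556427002)
scene tray 309 ((493.37066650390625, -362.7125244140625), (150.818115234375, 120.33470916748047), 2.4543118476867676)
scene tray all 2270 ((493.16064453125, -358.2872619628906), (151.98985290527344, 129.2154541015625), 2.3667209148406982)
```

>>> play_rows --pt "0 -1 -20" --pt "0 0 -35" --pt "0 0 -35" --pt "0 0 -25" --pt "0 0 -22" --pt "0 0 -14" --pt "0 0 0" --pt "0 0 0" --yaw '[0,0,0,0,0,0,0,0]'

```text
t: 49.43
ee_pos: [449.4, -362.7, 16.1]
orientation: [0.156, -3.137, -0.001]
ft_force: [0.1, 0.2, -0.9]
width: 25.0
grasp_force: 30.0
```

>>> play_rows --pt "0 0 0" --pt "0 0 0" --pt "0 0 0" --yaw '[0,0,0]'

```text
t: 49.68
ee_pos: [449.9, -363.9, 17.6]
orientation: [-0.154, 3.136, -0.002]
ft_force: [0.1, 0.3, 0.2]
width: 25.5
grasp_force: 30.0
```

>>> play_rows --pt "0 0 -1" --pt "0 0 0" --pt "0 0 0" --pt "0 0 0" --pt "0 0 0" --pt "0 0 0" --yaw '[0,0,0,0,0,0]' --gripper 0.5

```text
t: 50.18
ee_pos: [449.1, -363.3, 15.2]
orientation: [0.154, -3.138, -0.0]
ft_force: [0.4, -0.7, 0.1]
width: 43.9
grasp_force: 0.0
```

>>> play_rows --pt "0 0 15" --pt "0 0 25" --pt "0 0 35" --pt "0 0 40" --pt "0 0 40" --pt "0 30 0" --pt "6 37 0" --pt "6 37 0" --yaw '[0,0,0,0,0,0,0,0]'

```text
t: 50.85
ee_pos: [461.2, -259.0, 171.2]
orientation: [-0.15, 3.136, -0.002]
ft_force: [1.4, 0.2, 0.1]
width: 43.8
grasp_force: 0.0
```

```bash
python3 dr.py scene|head -1; python3 - <<'E'
from h import *
print(ctrl.get_obs()['ee_pos'].round(1))
im=shot('scene'); save(im,'tr2',(60,180,310,400),2.5)
E
```

```text
front top 260 [-142.1 -136.  -130.7]
[ 460.7 -252.8  170.3]
```

View pics/tr2.png

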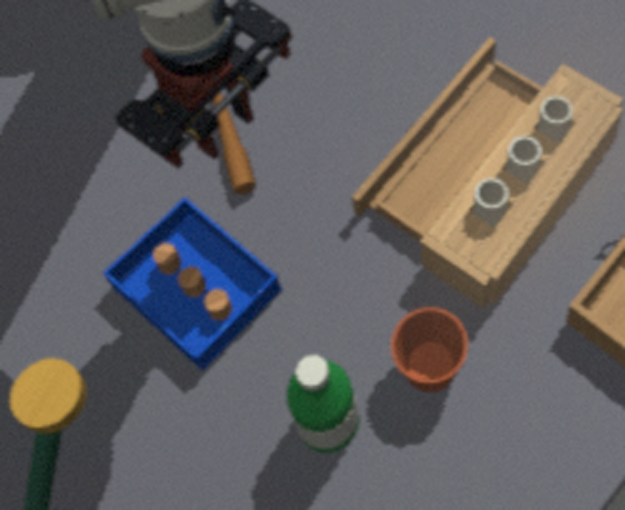

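All three stoppers stand in the tray ((165,258), (191,281), (217,303)), and the drawer is empty. Now I'll shut it.

>>> play_rows --pt "6 30 0" --pt "6 30 0" --pt "6 30 0" --pt "6 30 0" --pt "6 30 0" --pt "6 30 0" --pt "5 29 0" --pt "0 0 0" --yaw '[0,0,0,0,0,0,0,0]' --gripper 1

```text
t: 51.62
ee_pos: [502.9, -47.2, 170.2]
orientation: [-0.159, 3.137, 0.001]
ft_force: [-0.0, 1.0, -0.6]
width: 0.3
grasp_force: 0.0
```

>>> play_rows --pt "0 0 -25" --pt "0 0 -30" --pt "0 0 -30" --pt "0 0 -30" --pt "0 0 -20" --pt "0 0 0" --pt "0 0 0" --yaw '[0,0,0,0,0,0,0]'

```text
t: 52.2
ee_pos: [501.4, -51.0, 34.4]
orientation: [0.153, -3.135, -0.0]
ft_force: [-0.4, -1.3, 1.4]
width: 0.6
grasp_force: 0.0
```

Free travel of about 25 mm, then push to x≈625.

>>> play_rows --pt "12.9 1.9 0" --pt "12.9 1.9 0" --pt "10 1.2 0" --pt "10 1.2 0" --pt "10 1.2 0" --pt "10 1.2 0" --pt "10 1.2 0" --pt "10 1.2 0" --yaw '[0,0,0,0,0,0,0,0]'

```text
t: 52.87
ee_pos: [586.6, -40.5, 36.5]
orientation: [0.155, -3.134, 0.002]
ft_force: [-8.2, -7.0, 5.6]
width: 0.5
grasp_force: 4.7
```

>>> play_rows --pt "10 1.2 0" --pt "8 0.8 0" --pt "6 0.6 0" --pt "5 0.5 0" --pt "4 0.4 0" --pt "3 0.3 0" --pt "0 0 0" --pt "0 0 0" --yaw '[0,0,0,0,0,0,0,0]'

```text
t: 53.53
ee_pos: [623.0, -36.7, 36.5]
orientation: [0.154, -3.136, 0.001]
ft_force: [-6.7, -4.2, 2.9]
width: 0.4
grasp_force: 3.0
```

>>> play_rows --pt "3 0.3 0" --pt "0 0 0" --pt "0 0 0" --yaw '[0,0,0]'

```text
t: 53.78
ee_pos: [625.1, -36.4, 36.4]
orientation: [0.154, -3.134, 0.001]
ft_force: [-8.3, -3.5, 4.3]
width: 0.8
grasp_force: 4.2
```

>>> play_rows --pt "3 0.3 0" --pt "2 0.2 0" --pt "0 0 0" --pt "0 0 0" --yaw '[0,0,0,0]'

```text
t: 54.12
ee_pos: [625.7, -36.3, 36.4]
orientation: [0.154, -3.125, 0.001]
ft_force: [-22.6, -6.5, 18.9]
width: 0.6
grasp_force: 11.4
```

>>> play_rows --pt "-8 -0.8 0" --pt "-15 -1.5 0" --pt "-25 -2.5 0" --pt "-25 -2.5 0" --pt "0 0 40" --pt "0 0 40" --pt "0 0 40" --pt "0 0 40" --yaw '[0,0,0,0,0,0,0,0]'

```text
t: 54.78
ee_pos: [559.1, -42.4, 198.7]
orientation: [-0.154, 3.136, -0.001]
ft_force: [0.8, 0.2, -0.2]
width: 0.2
grasp_force: 0.0
```

>>> play_rows --pt "0 0 40" --pt "0 0 40" --pt "0 0 40" --pt "0 0 0" --pt "0 0 0" --pt "0 0 0" --pt "0 0 0" --pt "0 0 0" --yaw '[0,0,0,0,0,0,0,0]' --gripper 0

```text
t: 55.45
ee_pos: [558.0, -42.0, 313.7]
orientation: [0.154, -3.135, -0.001]
ft_force: [-0.1, -0.3, -0.1]
width: 50.3
grasp_force: 0.0
```

>>> play_rows --pt "0 0 0" --pt "0 0 0" --pt "0 0 0" --pt "0 0 0" --pt "0 0 0" --pt "0 0 0" --pt "0 0 0" --pt "0 0 0" --yaw '[0,0,0,0,0,0,0,0]'

```text
t: 56.12
ee_pos: [558.9, -42.1, 315.2]
orientation: [-0.154, 3.138, -0.0]
ft_force: [-0.9, -0.5, 0.4]
width: 87.4
grasp_force: 0.0
```

```bash
python3 dr.py
```

```text
front top 1123 [-64.4 -59.8 -54.6]
stub 1 0 
stub 2 3 [57.4 58.9 60.7 60.8 60.9]
stub 3 0 
((691.3854370117188, -91.95869445800781), 18.216968536376953)
((685.8307495117188, -27.669618606567383), 18.578575134277344)
((677.9894409179688, 36.974525451660156), 18.71694564819336)
```

View pics/dr.png

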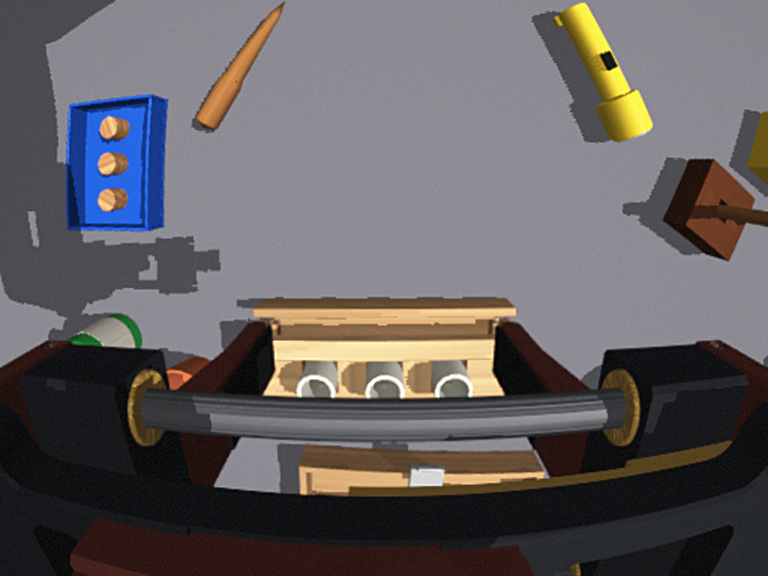

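The drawer is shut on its catch, the three stoppers are in the tray at (113,165), and the dowel stands in its block at (710,210). I'll hand it in.

```bash
python3 -c "
from workcell import ticket
print(ticket.close_job())"
```

```text
the job is handed in; nothing more can be done
None
```

The job is handed in at about 56 s: all three stubs were blocked, and now all three stoppers stand in the blue tray, the drawer is shut on its catch and the dowel is back in its block.

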